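Hang the washed cup on the draining peg

ROBOT

A 6-joint arm with a two-finger parallel gripper is mounted at the origin on a cart in front of the work surface, level with it; the furniture and walls round the work are solid. World frame = base frame: x ahead of the robot, y to its left, z up, the work surface at z = 0. Lengths are in m, angles in rad, forces in N, time in s.
With the tool pointing down it reaches from about 0.35 to 0.875 m from the base axis. Payload 4.2 kg.
Tool frame: the origin (TCP) lies between the finger pads; the fingertips stand 14 mm ahead of it and the grasp point (between the pads) lies 5 mm behind it; z points along the fingers, y is the line along which they close (so a half turn about z gives the same grasp; the last joint's range is limited). The gripper opens to 87 mm and grips with 3 to 60 N. Pads are 19 mm wide; open, the fingers measure 117 mm over their backs; the gripper's body (75 mm by 190 mm) begins 51 mm behind the grasp point.
Start: joints at [1.566, 0.385, 0.008, 0, -1.194, -0.259], TCP at [0.163, 0.603, 0.237] pointing down, gripper open.
Joint ranges: [-3.14, 3.14], [-1.21, 2.06], [-1.07, 1.41], [-3.16, 2.05], [-2.99, -0.16], [-3.1, 3.1]. Speed limits (rad/s): [2.79, 2.79, 3.14, 3.14, 3.14, 3.14].

INTERFACE

Orientations are given as a 3x3 rotation matrix whose columns are the frame's x, y, z axes.
In Python, from workcell import ctrl gives the robot as it stands.
- The arm moves only by the shell command python3 -m jog 'ROWS' [FORCE]. ROWS is JSON, a list of rows, each an object with "gripper": the opening, from 0 (shut) to 1 (fully open); "delta_pos": the shift along the world's x, y, z each as a share of 6 cm, from -1 to 1, a list of three; "twist": the turn, a rotation vector about the world's x, y, z each as a share of 10 degrees, from -1 to 1, a list of three. A call has 1 to 5 rows; each row shifts and turns the commanded pose from where the row before left it; what a row does not reach is not made up. A row lasts 1/8 s, in which the tool goes at most 62.5 mm and 10.7 degrees, less where a joint would pass 70% of its speed; a pose out of reach is approached as far as the arm can. A call with a number of a shift or a turn outside -1 to 1 is refused whole. A call with a gripper value outside its range is refused whole. The fingers move at their own pace and stop on an object; FORCE is the grip in N (left out, the last holds). Time passes only in rows, so rows that do not move let the fingers close. It gives the time, the measured TCP pose, the force, the opening and the grip force at its end, in the units of the state.
- ctrl.read_state(): the state, without advancing time (a new reading comes with each control period).
- ctrl.grab_frame(name): name is "scene" or "side" or "wrist"; returns the picture (384x512x3 uint8, red, green, blue); there is no depth.
- ctrl.camera_model(name): a dict with "intrinsics" (3x3 intrinsics, pixels), "xyz" and "attitude" of the camera in the world. Camera axes: x right, y up, looking along -z (the intrinsics and any distortion apply to the point x, -y, -z); pixel columns grow to the right and rows downward; lengths in m; the calibration is good to about 2 mm. The wrist camera is an equidistant fisheye: a pixel r from the principal point sees the ray r / f radians off the axis. A picture is of the moment at which its call begins: read the wrist's pose just before it. camera_model takes no time and is no camera call; for the wrist camera it gives the pose at the moment of the call.
- ctrl.finish_job(): hands the job in; it is judged then, once.
The state is a dict: "time_s": time; "joint_pos": joint angles; "qd": joint speeds; "tau": joint torques, N m; "tool_pos": TCP position; "orientation": TCP orientation; "force": force on the tool from outside, world axes, zero at the start; "wrist_torque": the same for the moment, N m; "opening": opening from 0.0 (shut) to 1.0 (fully open); "grip_force": force on a finger pad.
Only numpy, scipy, OpenCV 4.12 (cv2) and the standard library are available. Lean on these libraries where they do the work, as an engineer would, in place of code of your own. Each camera call takes 0.05 s, during which the arm holds its last target. There are 200 camera calls.

TASK

The tin cup that stands mouth-down on the stove top has just been washed. Hang it mouth-down on the empty one of the two leaning draining pegs, so that it is seated with its bottom right down on the end of the peg and can drain, and let go of it. Leave the biscuit cutter, the spice tin, the candlestick and the matchbox where they are.

Things in the scene. Friction and masses are not known exactly. Their poses are not given: they have to be found in the camera images.
- cup: the washed cup: plain grey tin, 0.07-0.13 kg, loose, mouth-down on the stove top. Body 62 mm high, 68 mm across at the rim, about 62 at the closed bottom. A strap handle stands out on its own -y side, so grip the body across its x. Origin on the outside of the bottom (now on top), 11 mm off the body's middle: the middle is at y = +11 mm. Own z runs from bottom to mouth: down now and on the peg
- cup_floor (a point): middle of the cup's round inner floor, 4 mm from the outside of its bottom, on the body's axis; axes as cup. The body is hollow, at least 54 mm clear inside, and the handle reaches 55 mm from its axis towards -y, 11 mm wide
- cup_mouth (a point): middle of the cup's mouth, level with the rim, 58 mm from cup_floor along the cup's z; axes as cup
- stand_empty_tip (a point): centre of the flat end of the empty wooden peg (32 mm thick, 92 long), 0.1 m above the stove, fixed in a drip tray 120 x 110 x 17 mm that cannot move. z runs along the peg, out of its end, leaning 15 degrees from vertical to the stand's front (towards the robot, within 25 degrees); y is level. With the cup seated, cup_floor is here, cup z opposite to this z, rim clear of the tray
- stand_full_tip (a point): the same point of the other stand's peg, which is just like the empty one but already has a tin cup of the same make hung on it, handle to the front; that cup does not come off. Nothing is to be done there
- cutter: bystander: round grey tin biscuit cutter with a bow over it, 56 mm across, 50 mm high; origin at the centre of its underside
- spice: bystander: small spice tin with a grey cap, 49 mm across, 72 mm high; origin at the centre of its underside
- candle: bystander: chamber candlestick, dish 88 mm across with a candle stub, 63 mm high; origin at its underside
- matches: bystander: matchbox 36 x 56 x 16 mm near the front edge of the stove; origin at the centre of its underside

How it is judged:
By the outcome, as a careful person would: the job done as asked, in the order asked, and still so for the second after the job is handed in, with the robot touching nothing.
It also fails if it takes over 40 s, if anything falls off the work surface, if the arm or the gripper's body presses on something with over 40 N, if the wrist force passes 120 N, or if a joint passes its speed limit or range.

## Working session

There is one attempt and no reset: what is moved stays moved. The work goes in short steps, Python scripts to look and compute and a shell command to move; the robot and the scene stay as the last step left them, time stands still between calls to the robot, and variables do not carry over. Pictures are saved under pics/ and viewed, at most 10 in all, crops included, and the job is handed in when it is done.

```bash
mkdir -p pics; ls
python3 - <<'E'
from workcell import ctrl
import cv2,numpy as np
ims=[ctrl.grab_frame(n) for n in("scene","side")]
for n,i in zip(("scene","side"),ims):
    cv2.imwrite(f"pics/{n}0.png",cv2.resize(i[:,:,::-1],(800,600),interpolation=cv2.INTER_CUBIC))
    m=ctrl.camera_model(n);print(n,{k:np.round(v,3).tolist() if not isinstance(v,str) else v for k,v in m.items()})
E
```

```text
pics
scene {'intrinsics': [[354.676, 0.0, 258.257], [0.0, 354.676, 190.964], [0.0, 0.0, 1.0]], 'xyz': [0.075, -0.334, 0.739], 'attitude': [[0.558, 0.625, -0.546], [-0.829, 0.436, -0.349], [0.02, 0.648, 0.762]]}
side {'intrinsics': [[420.708, 0.0, 259.814], [0.0, 420.708, 199.016], [0.0, 0.0, 1.0]], 'xyz': [0.594, 0.83, 0.618], 'attitude': [[-0.998, -0.047, 0.031], [0.051, -0.516, 0.855], [-0.025, 0.855, 0.517]]}
```

View pics/scene0.png

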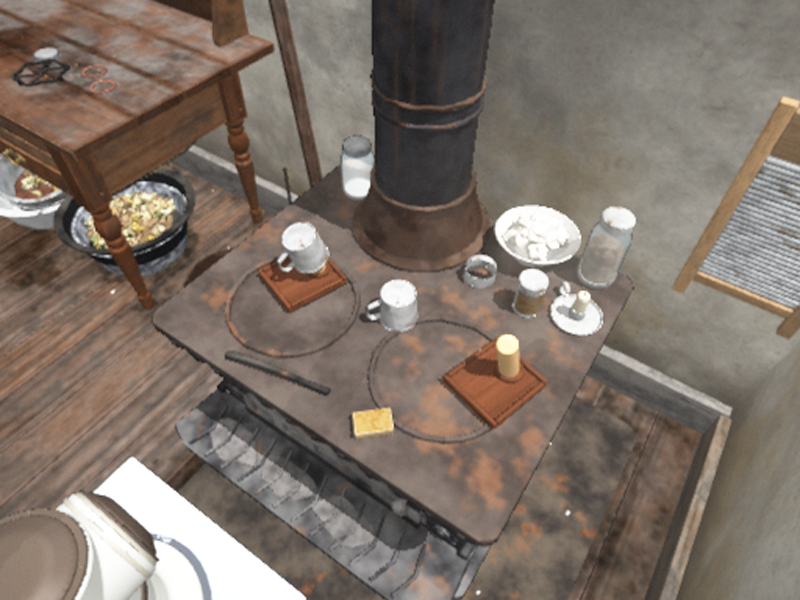

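View pics/side0.png

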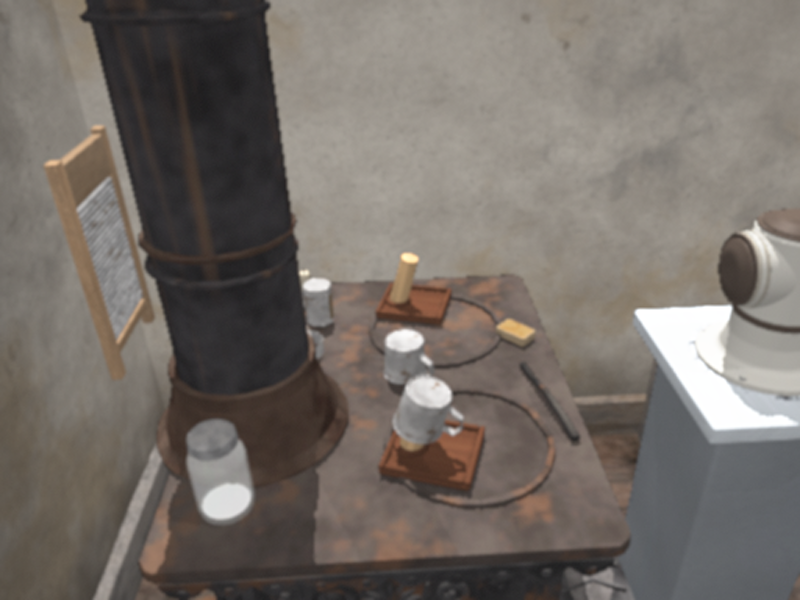

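Scene view (800x600): the cup's top is at about (399,291), its handle at (374,310). The empty peg's tip is at (508,342) and its tray's corners at (444,380), (546,381) and (495,424). Side view: cup top (405,342), handle (427,365), peg tip (408,259).

```bash
cat > h.py <<'E'
from workcell import ctrl
import numpy as np, cv2
def ray(n,u,v,M=None):
    m=M or ctrl.camera_model(n);K=np.array(m["intrinsics"]);R=np.array(m["attitude"])
    x=(u-K[0,2])/K[0,0];y=(v-K[1,2])/K[1,1]
    if n=="wrist":
        r=np.hypot(x,y);s=np.sinc(r/np.pi);d=np.array([x*s,-y*s,-np.cos(r)])
    else: d=np.array([x,-y,-1.])
    return np.array(m["xyz"]),R@(d/np.linalg.norm(d))
def onz(n,u,v,z,M=None):
    o,d=ray(n,u,v,M);return o+d*(z-o[2])/d[2]
def tri(rays):
    A=0;b=0
    for o,d in rays:
        P=np.eye(3)-np.outer(d,d);A=A+P;b=b+P@o
    return np.linalg.solve(A,b)
def proj(n,p,M=None):
    m=M or ctrl.camera_model(n);K=np.array(m["intrinsics"]);q=np.array(m["attitude"]).T@(np.array(p)-m["xyz"])
    x,y,z=q[0],-q[1],-q[2]
    if n=="wrist":
        t=np.arctan2(np.hypot(x,y),z)/np.hypot(x,y)
    else: t=1/z
    return np.array([K[0,0]*x*t+K[0,2],K[1,1]*y*t+K[1,2]])
E
python3 - <<'E'
from h import *
np.set_printoptions(precision=4,suppress=True)
k=512/800
for nm,a,b,z in [("cuptop",(399,291),(405,342),.062),("tip",(508,342),(408,259),.1),("fulltop",(300,233),(431,386),.1)]:
    print(nm,onz("scene",a[0]*k,a[1]*k,z),onz("side",b[0]*k,b[1]*k,z),tri([ray("scene",a[0]*k,a[1]*k),ray("side",b[0]*k,b[1]*k)]))
for p in [(444,380),(546,381),(495,424),(490,340)]: print("tray sc",onz("scene",p[0]*k,p[1]*k,.017))
for p in [(377,318),(447,325),(452,290),(389,284)]: print("tray sd",onz("side",p[0]*k,p[1]*k,.017))
print("handle",onz("scene",372*k,312*k,.03),onz("side",430*k,365*k,.03))
s=ctrl.read_state();print(s["tool_pos"],np.array(s["orientation"]),s["opening"],s["time_s"])
m=ctrl.camera_model("wrist");print(m)
E
```

```text
cuptop [ 0.5694 -0.0086  0.062 ] [0.5672 0.0019 0.062 ] [ 0.5691 -0.0064  0.0582]
tip [ 0.5508 -0.2085  0.1   ] [ 0.5509 -0.2014  0.1   ] [ 0.5514 -0.2078  0.0975]
fulltop [0.5533 0.1816 0.1   ] [0.5408 0.1622 0.1   ] [0.5435 0.1736 0.1101]
tray sc [ 0.4927 -0.1444  0.017 ]
tray sc [ 0.5799 -0.2737  0.017 ]
tray sc [ 0.4713 -0.2433  0.017 ]
tray sc [ 0.5995 -0.1665  0.017 ]
tray sd [ 0.6099 -0.1442  0.017 ]
tray sd [ 0.4911 -0.1107  0.017 ]
tray sd [ 0.4693 -0.2306  0.017 ]
tray sd [ 0.5855 -0.265   0.017 ]
handle [0.5295 0.0174 0.03  ] [0.5308 0.0201 0.03  ]
[0.1628 0.6029 0.2356] [[ 0.9654 -0.2609 -0.0004]
 [-0.2609 -0.9654 -0.0019]
 [ 0.0001  0.0019 -1.    ]] 0.9999849797234337 0.1
{'intrinsics': array([[297.3186,   0.    , 257.7875],
       [  0.    , 297.3186, 192.0288],
       [  0.    ,   0.    ,   1.    ]]), 'xyz': array([0.2355, 0.584 , 0.3839]), 'attitude': array([[-0.2612,  0.928 ,  0.2658],
       [-0.9653, -0.2517, -0.0698],
       [ 0.0021, -0.2748,  0.9615]])}
```

```bash
python3 -m jog '[{"gripper":1,"delta_pos":[0.4,-0.75,0],"twist":[0,0,-0.1]},{"gripper":1,"delta_pos":[0.5,-0.75,0],"twist":[0,0,-0.1]},{"gripper":1,"delta_pos":[0.5,-0.75,0],"twist":[0,0,-0.1]},{"gripper":1,"delta_pos":[0.5,-0.75,0],"twist":[0,0,-0.1]},{"gripper":1,"delta_pos":[0.5,-0.75,0],"twist":[0,0,-0.1]}]'; python3 -m jog '[{"gripper":1,"delta_pos":[0.5,-0.75,0],"twist":[0,0,-0.2]},{"gripper":1,"delta_pos":[0.5,-0.75,0],"twist":[0,0,-0.2]},{"gripper":1,"delta_pos":[0.5,-0.75,0],"twist":[0,0,-0.2]},{"gripper":1,"delta_pos":[0.5,-0.75,0],"twist":[0,0,-0.2]},{"gripper":1,"delta_pos":[0.5,-0.75,0],"twist":[0,0,-0.2]}]'
```

```text
time_s: 0.72
tool_pos: [0.3075, 0.3766, 0.2363]
orientation: [[0.939, -0.344, -0.0], [-0.344, -0.939, -0.0], [-0.0, 0.001, -1.0]]
force: [0.8, -0.1, 1.6]
opening: 1.001
grip_force: 0.0
time_s: 1.35
tool_pos: [0.4575, 0.1517, 0.2364]
orientation: [[0.865, -0.503, -0.0], [-0.503, -0.865, 0.0], [-0.0, 0.0, -1.0]]
force: [0.7, 0.6, -0.3]
opening: 1.001
grip_force: 0.0
```

```bash
python3 -m jog '[{"gripper":1,"delta_pos":[0.45,-0.65,0],"twist":[0,0,0]},{"gripper":1,"delta_pos":[0.45,-0.65,0],"twist":[0,0,0]},{"gripper":1,"delta_pos":[0.45,-0.65,0],"twist":[0,0,0]},{"gripper":1,"delta_pos":[0.45,-0.65,0],"twist":[0,0,0]},{"gripper":1,"delta_pos":[0,0,0],"twist":[0,0,0]}]'
python3 - <<'E'
from h import *
import pickle
M=ctrl.camera_model("wrist");i=ctrl.grab_frame("wrist");pickle.dump(M,open("M1.pkl","wb"))
cv2.imwrite("pics/w1.png",cv2.resize(i[:,:,::-1],(800,600),interpolation=cv2.INTER_CUBIC))
for p in [(.569,-.005,.062),(.551,-.206,.1)]: print(proj("wrist",p,M)/.64)
E
```

```text
time_s: 1.98
tool_pos: [0.5657, -0.005, 0.2353]
orientation: [[0.863, -0.505, -0.002], [-0.505, -0.863, -0.001], [-0.001, 0.001, -1.0]]
force: [-0.2, 1.3, -0.2]
opening: 1.0
grip_force: 0.0
[400.6430042  272.98437305]
[670.67254862 164.543702  ]
```

View pics/w1.png

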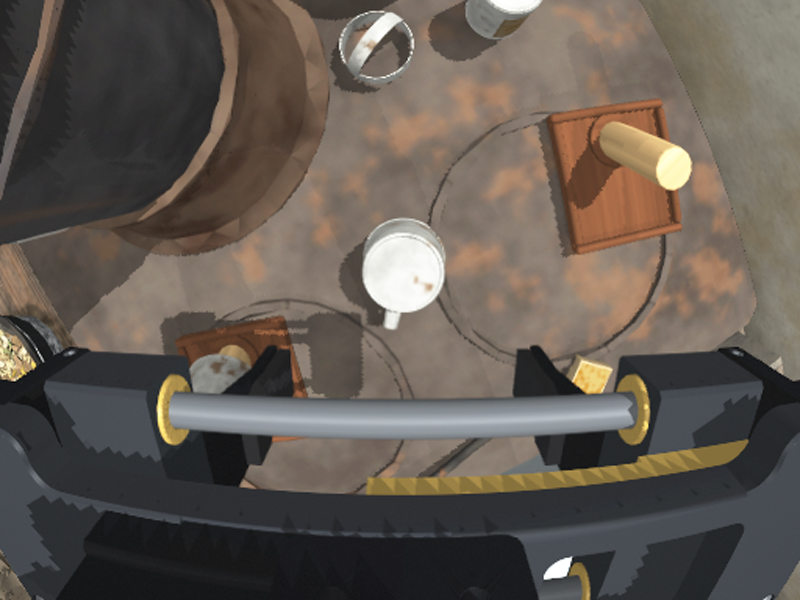

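The wrist view shows the cup's top centred at (403,273) with the handle tip at (391,325). The peg tip is at (674,168), the peg's foot at about (608,140), and the tray's corners at (550,116), (662,101), (681,230), (573,253).

Run:
```python
from h import *
import pickle
np.set_printoptions(precision=4,suppress=True)
M=pickle.load(open("M1.pkl","rb"));k=.64
W=lambda u,v:ray("wrist",u*k,v*k,M)
c=onz("wrist",403*k,273*k,.062,M);h=onz("wrist",391*k,327*k,.035,M)
print("cup",c,h,np.degrees(np.arctan2(*(h-c)[1::-1])),np.linalg.norm((h-c)[:2]))
print("cup tri",tri([W(403,273),ray("scene",399*k,291*k),ray("side",405*k,342*k)]))
print("tip z.1",onz("wrist",674*k,168*k,.1,M),"tri",tri([W(674,168),ray("scene",508*k,342*k),ray("side",408*k,259*k)]))
T=np.array([onz("wrist",a*k,b*k,.017,M) for a,b in [(550,116),(662,101),(681,230),(573,253)]]);print(T,T.mean(0))
d=[T[1]-T[0],T[2]-T[1],T[2]-T[3],T[3]-T[0]]
for x in d: print(np.linalg.norm(x),np.degrees(np.arctan2(x[1],x[0])))
print("foot",onz("wrist",608*k,140*k,.013,M))
# pipe skirt nearest
print("skirt",onz("wrist",325*k,110*k,.0,M),onz("wrist",240*k,235*k,0,M))
```

```text
cup [ 0.5681 -0.0064  0.062 ] [0.5298 0.027  0.035 ] 138.87685268838015 0.05088405835463962
cup tri [ 0.5685 -0.0063  0.0586]
tip z.1 [ 0.5477 -0.2075  0.1   ] tri [ 0.5498 -0.2078  0.0987]
[[ 0.6124 -0.1688  0.017 ]
 [ 0.5807 -0.273   0.017 ]
 [ 0.4696 -0.2389  0.017 ]
 [ 0.503  -0.1334  0.017 ]] [ 0.5414 -0.2035  0.017 ]
0.10885155166614835 -106.88593415038598
0.11620645405848595 162.95716750921784
0.11061096023225998 -107.56161058813953
0.11492028131282142 162.08200257897417
foot [ 0.5721 -0.2078  0.013 ]
skirt [ 0.7071 -0.0142  0.    ] [0.6574 0.1046 0.    ]
```

```bash
python3 -m jog '[{"gripper":1,"delta_pos":[0.04,-0.02,-0.8],"twist":[0,0,0]},{"gripper":1,"delta_pos":[0,0,-0.8],"twist":[0,0,0]},{"gripper":1,"delta_pos":[0,0,-0.8],"twist":[0,0,0]},{"gripper":1,"delta_pos":[0,0,-0.8],"twist":[0,0,0]},{"gripper":1,"delta_pos":[0,0,-0.05],"twist":[0,0,0]}]'; python3 -m jog '[{"gripper":0.5,"delta_pos":[0,0,0],"twist":[0,0,0]},{"gripper":0.5,"delta_pos":[0,0,0],"twist":[0,0,0]},{"gripper":0.5,"delta_pos":[0,0,0],"twist":[0,0,0]},{"gripper":0.5,"delta_pos":[0,0,0],"twist":[0,0,0]},{"gripper":0.5,"delta_pos":[0,0,0],"twist":[0,0,0]}]' 20
```

```text
time_s: 2.65
tool_pos: [0.564, -0.0035, 0.0385]
orientation: [[0.865, -0.501, -0.009], [-0.501, -0.865, -0.002], [-0.006, 0.006, -1.0]]
force: [0.3, -0.1, 0.9]
opening: 1.002
grip_force: 0.0
time_s: 3.28
tool_pos: [0.568, -0.0039, 0.0432]
orientation: [[0.865, -0.501, 0.002], [-0.501, -0.865, 0.0], [0.002, -0.001, -1.0]]
force: [-1.8, -0.7, 6.8]
opening: 0.711
grip_force: 20.2
```

```bash
python3 -m jog '[{"gripper":0.5,"delta_pos":[0,0,0.5],"twist":[0,0,0]},{"gripper":0.5,"delta_pos":[0,0,0.9],"twist":[0,0,0]},{"gripper":0.5,"delta_pos":[0,0,0.8],"twist":[0,0,0]},{"gripper":0.5,"delta_pos":[0,-0.3,0.5],"twist":[0,0,0]},{"gripper":0.5,"delta_pos":[-0.1,-0.6,0],"twist":[-0.11,-0.36,0]}]'; python3 -m jog '[{"gripper":0.5,"delta_pos":[-0.2,-0.8,0],"twist":[-0.11,-0.36,0]},{"gripper":0.5,"delta_pos":[-0.2,-0.8,0],"twist":[-0.11,-0.36,0]},{"gripper":0.5,"delta_pos":[-0.1,-0.6,0],"twist":[-0.11,-0.36,0]},{"gripper":0.5,"delta_pos":[0,-0.2,-0.15],"twist":[0,0,0]},{"gripper":0.5,"delta_pos":[0,0,0],"twist":[0,0,0]}]'
python3 - <<'E'
from h import *
import pickle
ms={};o=[]
for n in ("wrist","scene","side"):
    ms[n]=ctrl.camera_model(n);i=ctrl.grab_frame(n)[:,:,::-1];cv2.imwrite(f"pics/{n}_raw2.png",i)
pickle.dump(ms,open("M2.pkl","wb"))
# crops: scene & side around peg, x3 
a=cv2.imread("pics/scene_raw2.png");b=cv2.imread("pics/side_raw2.png")
c=[]
for im,n in ((a,"scene"),(b,"side")):
    u,v=proj(n,(.545,-.205,.12)).astype(int);x0,y0=max(u-65,0),max(v-75,0);print(n,x0,y0)
    c.append(cv2.resize(im[y0:y0+150,x0:x0+130],(390,450),interpolation=cv2.INTER_CUBIC))
cv2.imwrite("pics/c2.png",np.hstack(c))
E
```

```text
time_s: 3.9
tool_pos: [0.5643, -0.0575, 0.2069]
orientation: [[0.863, -0.5, 0.073], [-0.5, -0.866, -0.018], [0.072, -0.021, -0.997]]
force: [-0.4, 0.1, -1.4]
opening: 0.71
grip_force: 19.9
time_s: 4.53
tool_pos: [0.531, -0.2021, 0.1936]
orientation: [[0.833, -0.496, 0.246], [-0.493, -0.866, -0.076], [0.251, -0.059, -0.966]]
force: [-0.8, -0.4, -0.6]
opening: 0.714
grip_force: 19.9
scene 258 139
side 198 83
```

View pics/c2.png

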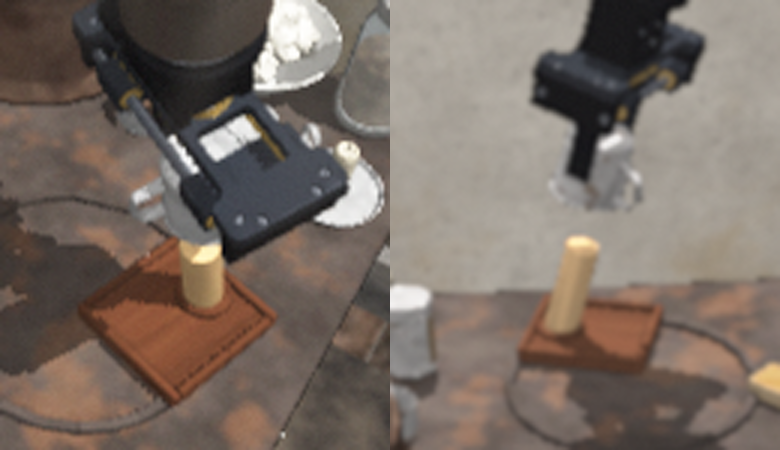

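View pics/wrist_raw2.png

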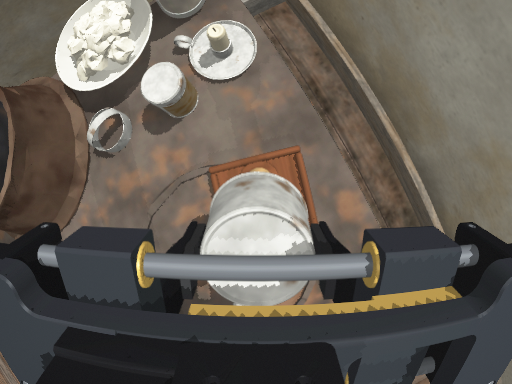

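The crops show the cup level with the peg and tilted alike, its rim centre near (596,195) in the side crop, the peg free below it. The wrist view shows the cup's bottom disc at about (258,262) between the pads. I'll overlay the predicted model to check the in-hand position.

Run:
```python
from h import *
import pickle
np.set_printoptions(precision=4,suppress=True)
ms=pickle.load(open("M2.pkl","rb"));s=ctrl.read_state();p=np.array(s["tool_pos"]);R=np.array(s["orientation"]);print(p,R[:,2])
n=np.array([-.2475,.0757,.9659]);tip=np.array([.549,-.2077,.1])
a=np.linspace(0,2*np.pi,60)
def circ(c,ax,r):
    e=np.cross(ax,[0,1,0]);e/=np.linalg.norm(e);f=np.cross(ax,e)
    return [c+r*(np.cos(t)*e+np.sin(t)*f) for t in a]
z=R[:,2]; floor=p-z*.0148
C=[(circ(floor-z*.004,z,.031),(0,0,255)),(circ(floor+z*.058,z,.034),(0,255,0)),(circ(tip,n,.016),(255,0,0)),(circ(tip-n*.086,n,.016),(255,255,0)),]
k=4;out=[]
for nm,f in(("wrist",None),("side",None),("scene",None)):
    im=cv2.imread(f"pics/{nm}_raw2.png");im=cv2.resize(im,None,fx=k,fy=k,interpolation=cv2.INTER_CUBIC)
    for pts,col in C:
        q=np.array([(proj(nm,x,ms[nm])+.5)*k for x in pts]).astype(np.int32);cv2.polylines(im,[q],True,col,1)
    u,v=proj(nm,floor+z*.04,ms[nm])*k
    if nm!="wrist": u,v=proj(nm,tip+.03*n,ms[nm])*k
    x0,y0=int(max(0,u-(200 if nm!="wrist" else 260))),int(max(0,v-300));w=520 if nm=="wrist" else 400
    im=im[y0:y0+600,x0:x0+w]
    out.append(im[:600,:w])
h=min(o.shape[0] for o in out);out=[o[:h] for o in out]
im=np.hstack(out);f=800/im.shape[1];cv2.imwrite("pics/ov2.png",cv2.resize(im,None,fx=f,fy=f,interpolation=cv2.INTER_AREA))
goal=tip-n*.0148;print("goal",goal,"pre",goal+.07*n,"delta",goal-p,"axial",(goal-p)@n,"lat",(goal-p)-((goal-p)@n)*n)
```

```text
[ 0.5322 -0.2011  0.1945] [ 0.2485 -0.0755 -0.9657]
goal [ 0.5527 -0.2088  0.0857] pre [ 0.5353 -0.2035  0.1533] delta [ 0.0205 -0.0077 -0.1088] axial -0.11077931994546358 lat [-0.007   0.0007 -0.0018]
```

View pics/ov2.png

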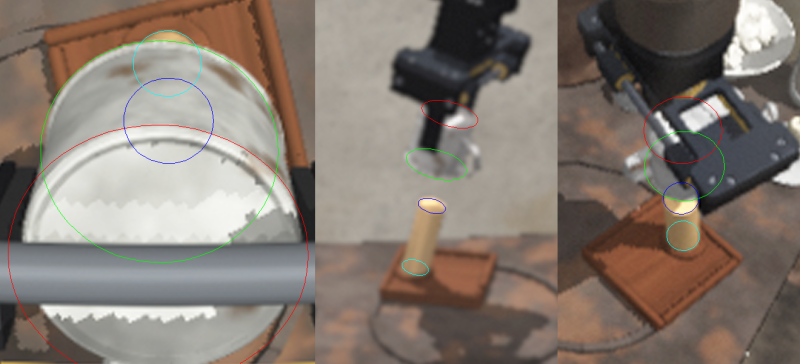

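```bash
python3 -m jog '[{"gripper":0.5,"delta_pos":[-0.12,0.01,-0.03],"twist":[0,0,0]},{"gripper":0.5,"delta_pos":[0.124,-0.038,-0.483],"twist":[0,0,0]},{"gripper":0.5,"delta_pos":[0.124,-0.038,-0.483],"twist":[0,0,0]},{"gripper":0.5,"delta_pos":[0.062,-0.019,-0.242],"twist":[0,0,0]},{"gripper":0.5,"delta_pos":[0,0,0],"twist":[0,0,0]}]'
python3 - <<'E'
from h import *
n=np.array([-.2475,.0757,.9659]);tip=np.array([.549,-.2077,.1])
s=ctrl.read_state();p=np.array(s["tool_pos"]);d=tip-n*.0148-p;print(d@n,d-(d@n)*n,s["force"])
o=[]
for n_ in("side","scene"):
    i=ctrl.grab_frame(n_)[:,:,::-1];u,v=proj(n_,tip).astype(int);x0,y0=max(u-50,0),max(v-65,0)
    o.append(cv2.resize(i[y0:y0+112,x0:x0+100],(400,448),interpolation=cv2.INTER_CUBIC))
cv2.imwrite("pics/c3.png",np.hstack(o))
E
```

```text
time_s: 5.3
tool_pos: [0.5423, -0.2066, 0.1193]
orientation: [[0.834, -0.494, 0.246], [-0.492, -0.868, -0.076], [0.251, -0.058, -0.966]]
force: [-0.6, -0.4, -1.1]
opening: 0.712
grip_force: 19.9
-0.03517400236070383 [0.00162563 0.00045334 0.00037918] [-0.62390876 -0.41754655 -1.07990524]
```

View pics/c3.png

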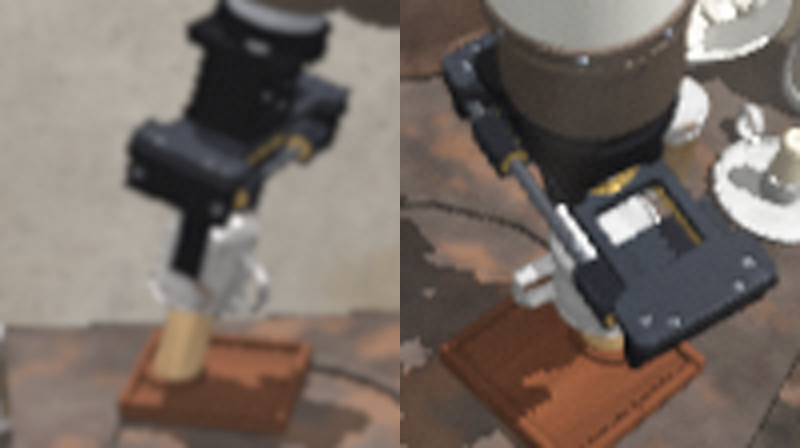

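The cup's mouth is over the peg with the peg inside, and there is no contact force. I'll lower it the rest of the way.

```bash
python3 -m jog '[{"gripper":0.5,"delta_pos":[0.09,-0.02,-0.24],"twist":[0,0,0]},{"gripper":0.5,"delta_pos":[0.062,-0.019,-0.242],"twist":[0,0,0]},{"gripper":0.5,"delta_pos":[0,0,0],"twist":[0,0,0]}]';  python3 -m jog '[{"gripper":0.5,"delta_pos":[0.012,-0.004,-0.05],"twist":[0,0,0]},{"gripper":0.5,"delta_pos":[0,0,0],"twist":[0,0,0]}]'
```

```text
time_s: 5.78
tool_pos: [0.5509, -0.2093, 0.0894]
orientation: [[0.834, -0.495, 0.245], [-0.492, -0.867, -0.076], [0.25, -0.057, -0.967]]
force: [-0.5, -0.5, -1.5]
opening: 0.713
grip_force: 19.9
time_s: 6.02
tool_pos: [0.5526, -0.2095, 0.0883]
orientation: [[0.833, -0.494, 0.248], [-0.492, -0.867, -0.076], [0.253, -0.059, -0.966]]
force: [0.6, -0.1, -0.8]
opening: 0.713
grip_force: 19.9
```

```bash
for i in 1 ; do python3 -m jog '[{"gripper":0.5,"delta_pos":[0.008,-0.003,-0.032],"twist":[0,0,0]},{"gripper":0.5,"delta_pos":[0,0,0],"twist":[0,0,0]}]'; done;  python3 -m jog '[{"gripper":0.5,"delta_pos":[0.008,-0.003,-0.032],"twist":[0,0,0]},{"gripper":0.5,"delta_pos":[0,0,0],"twist":[0,0,0]}]'
```

```text
time_s: 6.28
tool_pos: [0.5531, -0.2096, 0.0876]
orientation: [[0.833, -0.494, 0.25], [-0.492, -0.867, -0.076], [0.254, -0.059, -0.965]]
force: [-3.4, 2.0, 5.5]
opening: 0.712
grip_force: 20.1
time_s: 6.52
tool_pos: [0.5532, -0.2097, 0.0874]
orientation: [[0.833, -0.494, 0.25], [-0.491, -0.868, -0.077], [0.255, -0.059, -0.965]]
force: [-10.0, 6.0, 17.5]
opening: 0.713
grip_force: 20.7
```

Firm contact close to the predicted depth: the cup is seated. I'll ease the preload, open and draw back along the peg axis.

```bash
python3 -m jog '[{"gripper":0.5,"delta_pos":[-0.01,0.003,0.045],"twist":[0,0,0]},{"gripper":0.75,"delta_pos":[0,0,0],"twist":[0,0,0]},{"gripper":1,"delta_pos":[0,0,0],"twist":[0,0,0]},{"gripper":1,"delta_pos":[0,0,0],"twist":[0,0,0]},{"gripper":1,"delta_pos":[0,0,0],"twist":[0,0,0]}]';  python3 -m jog '[{"gripper":1,"delta_pos":[-0.06,0.02,0.24],"twist":[0,0,0]},{"gripper":1,"delta_pos":[-0.124,0.038,0.483],"twist":[0,0,0]},{"gripper":1,"delta_pos":[-0.124,0.038,0.483],"twist":[0,0,0]},{"gripper":1,"delta_pos":[-0.124,0.038,0.483],"twist":[0,0,0]},{"gripper":1,"delta_pos":[-0.124,0.038,0.483],"twist":[0,0,0]}]'
python3 - <<'E'
from h import *
tip=np.array([.549,-.2077,.1])
n=np.array([-.2475,.0757,.9659]);a=np.linspace(0,2*np.pi,60)
o=[]
for n_ in("side","scene"):
    i=ctrl.grab_frame(n_)[:,:,::-1];u,v=proj(n_,tip).astype(int);x0,y0=max(u-50,0),max(v-65,0)
    c=cv2.resize(i[y0:y0+112,x0:x0+100],(400,448),interpolation=cv2.INTER_CUBIC)
    e=np.cross(n,[0,1,0]);e/=np.linalg.norm(e);f=np.cross(n,e)
    for cc,r in((tip+.004*n,.031),(tip-.058*n,.034)):
        q=np.array([(proj(n_,cc+r*(np.cos(t)*e+np.sin(t)*f))-[x0,y0]+.5)*4 for t in a]).astype(np.int32);cv2.polylines(c,[q],True,(0,0,255),1)
    o.append(c)
cv2.imwrite("pics/c4.png",np.hstack(o))
E
```

```text
time_s: 7.15
tool_pos: [0.553, -0.2098, 0.087]
orientation: [[0.833, -0.494, 0.248], [-0.492, -0.867, -0.076], [0.253, -0.059, -0.966]]
force: [-0.2, 0.6, -0.0]
opening: 0.968
grip_force: 0.0
time_s: 7.78
tool_pos: [0.5191, -0.1992, 0.2196]
orientation: [[0.833, -0.494, 0.25], [-0.492, -0.867, -0.076], [0.254, -0.06, -0.965]]
force: [0.2, -0.4, 0.4]
opening: 1.0
grip_force: 0.0
```

View pics/c4.png

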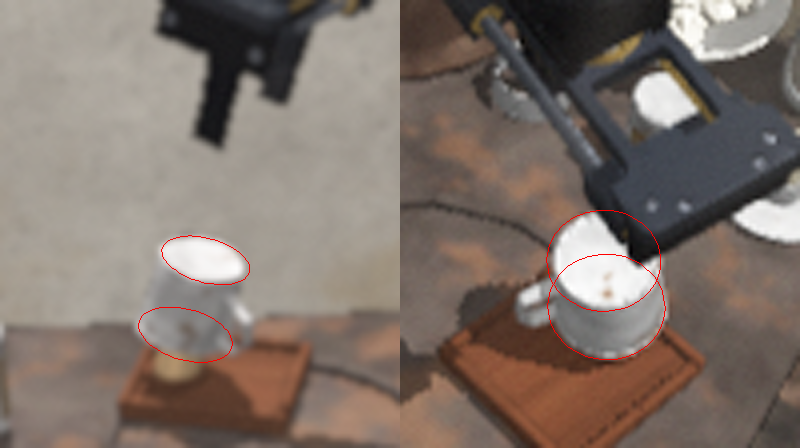

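The last picture shows the cup seated: its bottom disc and rim match the predicted seated outlines in both views, top at about (205,260) in the side view and (605,262) in the scene view. The gripper is well clear and nothing else has moved.

```bash
python3 -c "
from workcell import ctrl
print(ctrl.finish_job())"
```

```text
the job is handed in; nothing more can be done
None
```

The cup is hanging mouth-down on the empty peg, seated on the peg's end and released, and the job was handed in at about 8 s with the other things left alone.

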